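Hold the oily-waste box open by its lever

TASK

A whetstone has been left on the steel flap of the oily-waste box to weigh it down. Without picking it up, push the whetstone off the flap so that it lies wholly on the fixed shelf behind; then press the long wooden end of the lever right down to its stop so that its short end raises the heavy flap, and finish while still holding the lever down with the flap up. Raise the flap with the lever only, leave the lever in its supports, and leave the other things where they are.

Things in the scene. Friction and masses are not known exactly. Their poses are not given: they have to be found in the camera images.
- waste_box: Grey sheet-steel oily-waste box and lever stand on one dark base plate (170 x 435 x 8 mm), fixed. Origin: centre of the plate's underside, on the table (z=0); x across, y along it from the lever's long end towards the box, z up. The stand's two cheeks with open-topped slots (x=+-17..27 mm, y=-20 mm, top z=112 mm) carry the lever; its rubber-topped stop is at y=-140 mm.
- flap (a joint): Hinge of the 2 kg steel flap (176 mm across, 100 deep, 10 thick), along the box's x at box y=130 mm, z=100 mm (the flap's top when shut). 0 = shut (level), grows as the free edge rises (rad); about 0.44 when the lever is on its stop. It falls shut when let go.
- flap_edge (a point): Middle of the top of the flap's free edge (box y=30 mm, z=100 mm when shut), above the lever's short end; the edge overhangs the box's front wall by 35 mm.
- lever: Loose wooden lever with a steel roller nose (80 mm wide, 22 thick), its cross pin lying in the stand's slots. Origin: pin centre, 97 mm above the table; axes parallel to the box's at rest. Long arm 187 mm towards -y, ending in a paddle 40 mm wide, 55 long; short arm 70 mm to the nose, under the flap's edge. Slopes 0.30 rad at rest, paddle up; 0.30 rad the other way on its stop.
- lever_pad (a point): Middle of the top face of the lever's paddle, 165 mm from the pin. About 153 mm above the table at rest, 57 mm on the stop, shifting less than 6 mm sideways on the way. Some 3 to 8 N pressed here raises the flap; if let go, the lever swings back.
- seat (a point): Fixed point of the lever stand where the pin's centre lies when it is in its slots.
- shelf (a point): Middle of the fixed shelf behind the flap, on its top (box y=173 mm, z=99 mm, 1 mm below the shut flap's top). The shelf is 176 mm across and runs from box y=131 to 216 mm; its back edge is turned up 12 mm (front face at y=210 mm), a stop for the stone.
- whetstone: Grey oilstone, 50 x 150 x 25 mm, 0.4 kg, loose, lying flat on the flap. Origin: centre of its underside; x across (50 mm), y along its length (150 mm), which lies about parallel to the flap's free edge; z up.
- loupe: Bystander: black waisted eye loupe, 43 x 43 x 41 mm, standing on the base plate beside the lever. Origin: centre of the underside.
- burnisher: Bystander: burnisher with dark wooden handle, 24 x 153 x 25 mm, lying on the base plate on the other side of the lever. Origin: centre of the underside; y along it.
- rosin_jar: Bystander: amber jar with black lid, 58 mm across, 76 mm high, on the table. Origin: centre of the underside.
- cup: Bystander: small white cup, 70 mm across, 52 mm high, at the back of the table. Origin: centre of the underside.

How it is judged:
On the way, in this order (a step that is already met when the one before it is completed fails the run):
1. the whetstone lies wholly on the fixed shelf, let go, with the flap shut (y of whetstone in the frame of waste_box above 0.157 m and x of whetstone in the frame of waste_box between -0.05 and 0.05 m and z of whetstone in the frame of waste_box above 0.094 m and angle between whetstone's own z axis and vertical below 0.06 rad and contact force between whetstone and flap below 0.05 N and contact force between whetstone and the fingers below 0.2 N and value of joint flap below 0.05 rad), for 0.2 s.
2. the lever, pressed by the fingers, has raised the flap (value of joint flap above 0.36 rad and contact force between the fingers and lever above 0.8 N and contact force between lever and flap above 0.8 N), for 0.2 s.
At the end, for the whole second after the job is handed in: Flap steady at 0.36 rad or more, carried by the lever; fingers press the lever (over 0.8 N), not the flap; lever pin within 8 mm of its seat; whetstone flat and still on the shelf, centre 27 mm or more behind the hinge line, within 50 mm of the middle, touching neither flap nor fingers (all of step 2 and y of whetstone in the frame of waste_box above 0.157 m and x of whetstone in the frame of waste_box between -0.05 and 0.05 m and z of whetstone in the frame of waste_box above 0.094 m and angle between whetstone's own z axis and vertical below 0.06 rad and contact force between whetstone and flap below 0.05 N and contact force between whetstone and the fingers below 0.2 N and velocity of joint flap between -0.15 and 0.15 rad/s and contact force between the fingers and flap below 0.2 N and distance between lever and seat below 0.008 m and linear speed of whetstone below 0.02 m/s); the arm keeps its last pose, push and grip.
It fails at once if the whetstone is lifted or knocked off (z of whetstone in the frame of waste_box above 0.118 m or z of whetstone in the frame of waste_box below 0.08 m).
It fails at once if the flap is raised with the whetstone still on it (value of joint flap above 0.1 rad and y of whetstone in the frame of waste_box below 0.15 m).
It fails at once if the flap is raised by hand instead of with the lever (value of joint flap above 0.1 rad and contact force between the fingers and flap above 0.5 N).
It fails at once if the lever is lifted out of its supports (distance between lever and seat above 0.015 m).
It fails at once if a bystander is disturbed (moved over 25 mm) (distance of any of loupe, burnisher, rosin_jar, cup from where it was at the start of the episode above 0.025 m).
It also fails if it takes over 46 s, if anything falls off the work surface, if the arm or the gripper's body presses on something with over 40 N, if the wrist force passes 120 N, or if a joint passes its speed limit or range.

ROBOT

A 6-joint arm with a two-finger parallel gripper is mounted at the origin on the work surface; the furniture and walls round the work are solid. World frame = base frame: x ahead of the robot, y to its left, z up, the work surface at z = 0. Lengths are in m, angles in rad, forces in N, time in s.
With the tool pointing down it reaches from about 0.375 to 0.975 m from the base axis. Payload 3.8 kg.
Tool frame: the origin (TCP) lies on the mounting face of the last link; the fingertips stand 173 mm ahead of it and the grasp point (between the pads) lies 155 mm ahead of it; z points along the fingers, y is the line along which they close (so a half turn about z gives the same grasp; the last joint's range is limited). The gripper opens to 85 mm and grips with 20 to 120 N. Pads are 22 mm wide; open, the fingers measure 114 mm over their backs; the gripper's body (76 mm by 85 mm) begins 54 mm behind the grasp point. The pads swing forward as they close: fully open they stand 13 mm farther back than shut.
Start: joints at [1.105, 0.264, 1.604, -0, 1.274, -0.037], TCP at [0.281, 0.614, 0.405] pointing down, gripper open.
Joint ranges: [-2.63, 2.63], [-0.94, 2.18], [0.31, 2.57], [-1.31, 4.45], [0, 2.66], [-2.55, 2.55]. Speed limits (rad/s): [2.57, 2.57, 3.14, 3.14, 3.14, 3.14].

INTERFACE

Orientations are given as a rotation vector (axis times angle).
In Python, from workcell import bot gives the robot as it stands.
- The arm moves only by the tool drive_tool, never from a script. Its argument "increments" is a list of rows, each an object with "delta_pos": the shift along the tool's x, y, z in mm, a list of three; "turn": the turn about the tool's z in rad; "jaw": the opening, from -1 (shut) to 1 (fully open). A call has 1 to 8 rows; each row shifts and turns the commanded pose from where the row before left it, along the tool's axes as they then stand; what a row does not reach is not made up. A row lasts 1/12 s, in which the tool goes at most 41.7 mm and 7.16 degrees, less where a joint would pass 70% of its speed; a pose out of reach is approached as far as the arm can. A call is refused whole if a number of a shift passes 41.7 or a number of a turn 0.125, either way. A call with a gripper value outside its range is refused whole. The fingers move at their own pace and stop on an object; "grip_force" is the grip in N (left out, the last holds). Time passes only in rows, so rows that do not move let the fingers close. It gives the time, the measured TCP pose, the force, the opening and the grip force at its end, in the units of the state.
- bot.read_state(): the state, without advancing time (a new reading comes with each control period).
- bot.read_camera(name): name is "side" or "top"; returns a dict with "pixels" (480x640x3 uint8, red, green, blue), "fovy" (degrees; the focal length in pixels is half the picture's height over the tangent of half this angle, whatever the lens; pixels are square), "cx", "cy" (the principal point, pixels), "camera_from_world" (4x4, takes a point from world to camera coordinates). Camera axes: x right, y down, z forward; pixel columns grow to the right and rows downward; lengths in m; the calibration is good to about 2 mm. A picture is of the moment at which its call begins. There is no depth.
- bot.finish_job(): hands the job in; it is judged then, once.
The state is a dict: "time": time; "q": joint angles; "joint_vel": joint speeds; "joint_torque": joint torques, N m; "tool_pos": TCP position; "tcp_rot": TCP orientation; "wrist_force": force on the tool from outside, world axes, zero at the start; "torque": the same for the moment, N m; "width": opening from 0.0 (shut) to 1.0 (fully open); "grip_force": force on a finger pad.
Only numpy, scipy, OpenCV 4.12 (cv2) and the standard library are available. Lean on these libraries where they do the work, as an engineer would, in place of code of your own. Each camera call takes 0.05 s, during which the arm holds its last target. There are 200 camera calls.

## Working session

There is one attempt and no reset: what is moved stays moved. The work goes in short steps, Python scripts to look and compute and a tool call to move; the robot and the scene stay as the last step left them, time stands still between calls to the robot, and variables do not carry over. Pictures are saved under pics/ and viewed, at most 10 in all, crops included, and the job is handed in when it is done.

Besides the shell and the picture viewer there is one more tool, called after "Call:" as a command line: name --argument value ..., lists and objects as JSON in quotes. drive_tool: Moves the arm, as the interface text tells. Its arguments: {"type":"object","properties":{"increments":{"type":"array"},"grip_force":{"type":"number"}},"required":["increments"]}

```bash
mkdir -p pics; cat > h.py <<'E'
import numpy as np, cv2
from workcell import bot
def cam(n,f=None):
    c=bot.read_camera(n)
    if f: cv2.imwrite('pics/'+f,cv2.cvtColor(c['pixels'],cv2.COLOR_RGB2BGR))
    return c
def K(c):
    h=c['pixels'].shape[0]; f=h/2/np.tan(np.radians(c['fovy'])/2)
    return f,c['cx'],c['cy']
def ray(c,u,v):
    f,cx,cy=K(c); T=np.array(c['camera_from_world']); R=T[:3,:3]
    return -R.T@T[:3,3], R.T@np.array([(u-cx)/f,(v-cy)/f,1])
def onz(c,u,v,z):
    o,d=ray(c,u,v); return o+d*(z-o[2])/d[2]
def proj(c,p):
    f,cx,cy=K(c); T=np.array(c['camera_from_world']); q=T[:3,:3]@np.array(p)+T[:3,3]
    return f*q[0]/q[2]+cx, f*q[1]/q[2]+cy
E
python3 - <<'E'
from h import *
for n in('top','side'):
    c=cam(n,n+'0.png'); print(n,c['fovy'],c['cx'],c['cy'],ray(c,320,240))
s=bot.read_state(); print(s['tool_pos'],s['tcp_rot'],s['width'],s['time'])
E
```

```text
top 54.10260551415525 321.35128954418707 246.23069856548128 (array([ 0.46972208, -0.06008357,  1.0369543 ]), array([ 8.69195033e-02,  9.25700563e-04, -9.96307263e-01]))
side 47.22949783247625 310.44030003066985 239.46344329647775 (array([ 0.17476763, -1.0845886 ,  0.82845014]), array([ 0.27202785,  0.78992534, -0.54983909]))
[0.28052255 0.61360995 0.40348093] [-0.66829674 -3.06918739  0.00310383] 1.0004700793303556 0.1
```

View pics/top0.png

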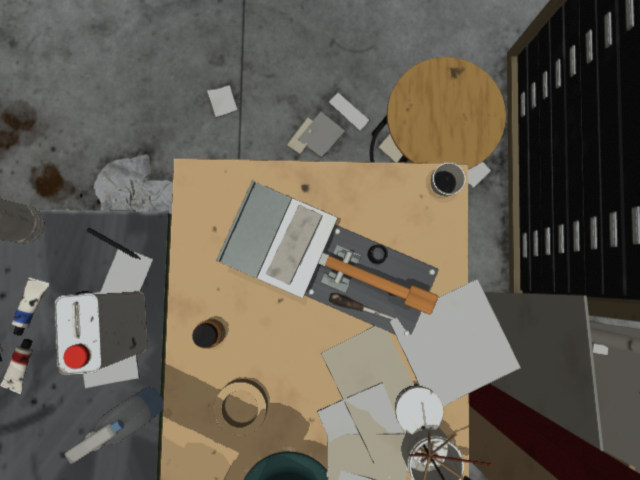

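View pics/side0.png

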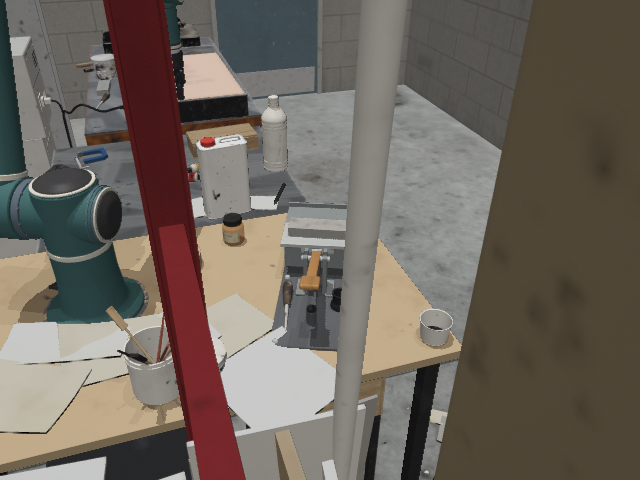

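The top view shows the box with its shelf at about (250,230), the flap (white) at about (300,248) with the stone on it, the lever paddle at about (422,300), the loupe at (377,254) and the burnisher at (350,302). In the side view a pole partly hides the box.

```bash
python3 - <<'E'
from h import *
c=cam('top'); p=c['pixels']
cv2.imwrite('pics/crop.png',cv2.cvtColor(cv2.resize(p[170:350,205:445],None,fx=3.3,fy=3.3,interpolation=cv2.INTER_CUBIC),cv2.COLOR_RGB2BGR))
hsv=cv2.cvtColor(p,cv2.COLOR_RGB2HSV)
def big(m,n):
    roi=np.zeros_like(m); roi[170:350,205:450]=m[170:350,205:450]
    ct=max(cv2.findContours(roi,cv2.RETR_EXTERNAL,cv2.CHAIN_APPROX_NONE)[0],key=cv2.contourArea)
    r=cv2.minAreaRect(ct); print(n,r,cv2.boxPoints(r).round(1).tolist()); return r
for u,v in((295,245),(250,230),(330,222),(278,285),(422,300),(390,290),(430,270)): print((u,v),p[v,u],hsv[v,u])
big(cv2.inRange(hsv,(5,170,100),(14,255,255)),'lever')
E
```

```text
(295, 245) [149 146 136] [ 23  22 149]
(250, 230) [131 138 132] [ 64  13 138]
(330, 222) [197 200 194] [ 45   8 200]
(278, 285) [197 200 200] [ 90   4 200]
(422, 300) [158 106  59] [ 14 160 158]
(390, 290) [176 120  65] [ 15 161 176]
(430, 270) [134 137 131] [ 45  11 137]Traceback (most recent call last):
  File "<stdin>", line 10, in <module>
  File "<stdin>", line 7, in big
ValueError: max() iterable argument is empty
```

View pics/crop.png

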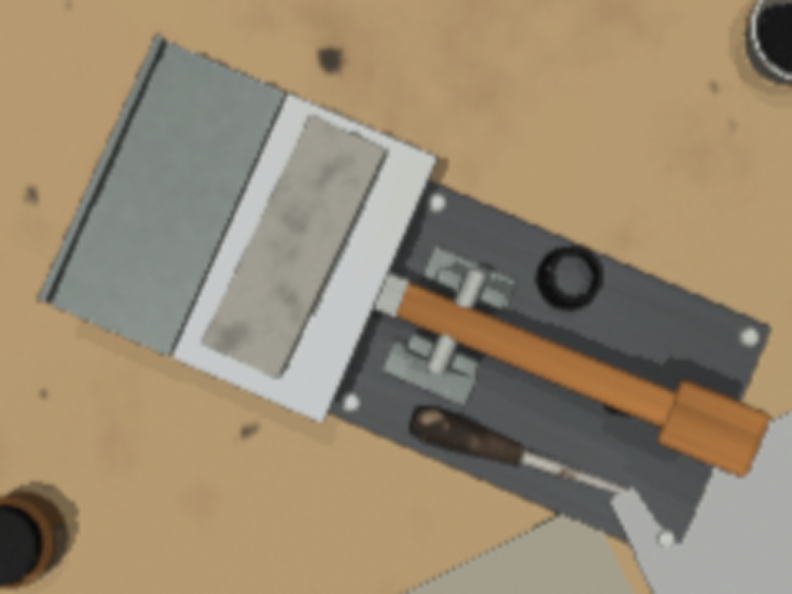

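The crop shows the flap's corners at (286,93), (174,355), (437,157) and (322,421), the stone's top at (312,115), (387,150), (282,378) and (203,342), and the paddle's top between (683,381) and (745,475).

```bash
cat > m.py <<'E'
from h import *
import json
c=cam('top')
def W(u,v,z): return onz(c,(u+.5)/3.3-.5+205,(v+.5)/3.3-.5+170,z)
# box fit: flap, shelf, plate screws-free corners
px=[(286,93,88,130.5,100),(174,355,-88,130.5,100),(437,157,88,30,100),(322,421,-88,30,100),(770,325,85,-217.5,8)]
w=np.array([W(u,v,z/1e3)[:2] for u,v,_,_,z in px]); b=np.array([(x,y) for *_,x,y,_ in px])/1e3
bm,wm=b.mean(0),w.mean(0); U,S,V=np.linalg.svd((b-bm).T@(w-wm)); R=(U@V).T; t=wm-R@bm
print('det',np.linalg.det(R),'resid mm',((w-b@R.T-t)*1e3).round(1).tolist())
yaw=np.arctan2(R[1,0],R[0,0]); print('yaw',yaw,'t',t)
B=lambda p:(R.T@(np.array(p)[:2]-t)*1e3).round(1)
st=np.array([W(u,v,.125) for u,v in((312,115),(387,150),(282,378),(203,342))])
print('stone box',[B(p).tolist() for p in st],'c',B(st.mean(0)), [np.linalg.norm(st[i]-st[i-1]).round(4) for i in range(4)])
for z,u,v in((.147,745,475),(.147,770,418),(.16,683,381),(.16,658,437)): print('pad',B(W(u,v,z)))
print('loupe',B(W(572,278,.05)),'seat-world',R@[0,-.02]+t,'pad-world',R@[0,-.178]+t,'flap',R@[0,.08]+t)
json.dump(dict(R=R.tolist(),t=t.tolist()),open('box.json','w'))
s=bot.read_state(); from scipy.spatial.transform import Rotation as Ro
print('tool axes\n',Ro.from_rotvec(s['tcp_rot']).as_matrix().round(3))
c2=cam('side')
for p in ((0,130,100),(88,30,100),(-88,30,100),(-85,-217,8)):
    print(p,proj(c2,[*(R@(np.array(p[:2])/1e3)+t),p[2]/1e3]))
E
python3 m.py
```

```text
det 1.0000000000000009 resid mm [[-1.2, 0.0], [0.9, -2.8], [-0.8, 0.3], [1.0, 0.2], [0.1, 2.3]]
yaw -0.38774478897847997 t [ 0.50601422 -0.08740152]
stone box [[77.4, 107.4], [75.8, 58.3], [-72.2, 61.6], [-71.3, 112.6]] c [ 2.4 85. ] [np.float64(0.1487), np.float64(0.0492), np.float64(0.1481), np.float64(0.051)]
pad [ -17.8 -203.9]
pad [  17.7 -204.8]
pad [  16.6 -148.7]
pad [ -17.9 -147.7]
loupe [ 56.7 -78.7] seat-world [ 0.49845219 -0.1059168 ] pad-world [ 0.43871214 -0.25218753] flap [ 0.53626234 -0.01334039]
tool axes
 [[-0.909  0.416 -0.001]
 [ 0.416  0.909 -0.001]
 [ 0.    -0.001 -1.   ]]
(0, 130, 100) (np.float64(318.5415521768941), np.float64(223.94758590816846))
(88, 30, 100) (np.float64(352.9311181043512), np.float64(247.66484029699174))
(-88, 30, 100) (np.float64(278.965998090332), np.float64(244.3716081570349))
(-85, -217, 8) (np.float64(266.9617812705966), np.float64(346.0439398536977))
```

Call:
drive_tool --increments '[{"delta_pos":[0,0,0],"turn":0.12,"jaw":1},{"delta_pos":[0,0,0],"turn":0.12,"jaw":1},{"delta_pos":[0,0,0],"turn":0.12,"jaw":1},{"delta_pos":[0,0,0],"turn":0.12,"jaw":1},{"delta_pos":[0,0,0],"turn":0.12,"jaw":1},{"delta_pos":[0,0,0],"turn":0.12,"jaw":1},{"delta_pos":[0,0,0],"turn":0.12,"jaw":1},{"delta_pos":[0,0,0],"turn":0.12,"jaw":1}]'

```text
time: 0.92
tool_pos: [0.2806, 0.6138, 0.4045]
tcp_rot: [2.017, 2.408, -0.001]
wrist_force: [1.4, 1.1, -0.4]
width: 1.001
grip_force: 0.0
```

Call:
drive_tool --increments '[{"delta_pos":[0,0,0],"turn":0.12,"jaw":1},{"delta_pos":[0,0,0],"turn":0.12,"jaw":1},{"delta_pos":[0,0,0],"turn":0.12,"jaw":1},{"delta_pos":[0,0,0],"turn":0.12,"jaw":1},{"delta_pos":[0,0,0],"turn":0.089,"jaw":1},{"delta_pos":[-29,26.5,0],"turn":0,"jaw":1},{"delta_pos":[-29,26.5,0],"turn":0,"jaw":1},{"delta_pos":[-29,26.5,0],"turn":0,"jaw":1}]'

```text
time: 1.58
tool_pos: [0.3214, 0.5024, 0.4041]
tcp_rot: [2.605, 1.755, -0.001]
wrist_force: [1.3, -1.4, 0.2]
width: 1.001
grip_force: 0.0
```

Call:
drive_tool --increments '[{"delta_pos":[-29,26.5,0],"turn":0,"jaw":1},{"delta_pos":[-29,26.5,0],"turn":0,"jaw":1},{"delta_pos":[-29,26.5,0],"turn":0,"jaw":1},{"delta_pos":[-29,26.5,0],"turn":0,"jaw":1},{"delta_pos":[-29,26.5,0],"turn":0,"jaw":1},{"delta_pos":[-29,26.5,0],"turn":0,"jaw":1},{"delta_pos":[-29,26.5,0],"turn":0,"jaw":1},{"delta_pos":[0,0,0],"turn":0,"jaw":1}]'

```text
time: 2.25
tool_pos: [0.4181, 0.2402, 0.4047]
tcp_rot: [2.609, 1.744, -0.001]
wrist_force: [0.6, -0.2, 0.0]
width: 0.998
grip_force: 0.0
```

```bash
cat > s.py <<'E'
from h import *
import json
from scipy.spatial.transform import Rotation as Ro
d=json.load(open('box.json')); R=np.array(d['R']); t=np.array(d['t'])
s=bot.read_state(); A=Ro.from_rotvec(s['tcp_rot']).as_matrix(); p=s['tool_pos']
print('t',round(s['time'],2),'box',(R.T@(p[:2]-t)*1e3).round(1),'z',round(p[2]*1e3,1),'tool x in box',(R.T@A[:2,0]).round(3),'zax',A[:,2].round(3),'F box',(R.T@s['wrist_force'][:2]).round(2),round(s['wrist_force'][2],2),'w',s['width'],'q',np.round(s['q'],2))
E
python3 s.py
```

```text
t 2.25 box [-205.3  270. ] z 404.7 tool x in box [0.005 1.   ] zax [ 0.001 -0.003 -1.   ] F box [0.61 0.08] 0.04 w 0.9982664817973823 q [ 0.47 -0.11  2.   -0.    1.25  0.86]
```

Call:
drive_tool --increments '[{"delta_pos":[-29,26,0],"turn":0,"jaw":1},{"delta_pos":[-29,26,0],"turn":0,"jaw":1},{"delta_pos":[-29,26,0],"turn":0,"jaw":1},{"delta_pos":[-29,26,0],"turn":0,"jaw":1},{"delta_pos":[-29,26,0],"turn":0,"jaw":1},{"delta_pos":[-29,26,0],"turn":0,"jaw":1},{"delta_pos":[-29,26,0],"turn":0,"jaw":1},{"delta_pos":[-29,25,0],"turn":0,"jaw":1}]'

```text
time: 2.92
tool_pos: [0.5211, -0.0492, 0.4048]
tcp_rot: [2.607, 1.753, 0.001]
wrist_force: [0.4, 0.4, -1.0]
width: 0.998
grip_force: 0.0
```

Call:
drive_tool --increments '[{"delta_pos":[0,0,25],"turn":0,"jaw":1},{"delta_pos":[0,0,25],"turn":0,"jaw":1},{"delta_pos":[0,0,25],"turn":0,"jaw":1},{"delta_pos":[0,0,20],"turn":0,"jaw":1},{"delta_pos":[0,0,15],"turn":0,"jaw":1},{"delta_pos":[0,0,0],"turn":0,"jaw":1},{"delta_pos":[0,0,0],"turn":0,"jaw":1}]'

```text
time: 3.5
tool_pos: [0.5204, -0.0473, 0.2938]
tcp_rot: [-2.606, -1.752, 0.003]
wrist_force: [0.3, 0.4, 0.4]
width: 1.0
grip_force: 0.0
```

```bash
python3 s.py; python3 - <<'E'
from h import *
p=[]
for n,(a,b,e,d) in(('top',(170,350,205,445)),('side',(180,360,220,400))):
    q=cam(n)['pixels'][a:b,e:d]; p.append(cv2.resize(q,None,fx=1.9,fy=1.9))
cv2.imwrite('pics/a.png',cv2.cvtColor(np.hstack(p),cv2.COLOR_RGB2BGR))
E
```

```text
t 3.5 box [-1.9 42.6] z 293.8 tool x in box [-0.001  1.   ] zax [-0.002  0.    -1.   ] F box [0.14 0.47] 0.35 w 0.9999737462798882 q [-0.14  0.08  2.04  0.    1.03  0.25]
```

View pics/a.png

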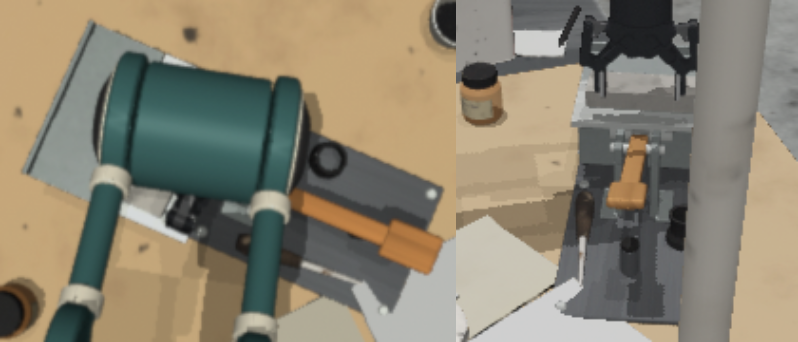

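The side view shows the open fingers, with tips at crop (601,95), just in front of and above the stone; the shot from above is blocked by the arm.

Call:
drive_tool --increments '[{"delta_pos":[-2,4,6],"turn":0,"jaw":1},{"delta_pos":[0,0,6],"turn":0,"jaw":1},{"delta_pos":[0,0,3],"turn":0,"jaw":1},{"delta_pos":[0,0,0],"turn":0,"jaw":1}]'

```text
time: 3.93
tool_pos: [0.5233, -0.051, 0.2789]
tcp_rot: [-2.607, -1.752, 0.002]
wrist_force: [-0.3, -0.1, 0.3]
width: 0.999
grip_force: 0.0
```

```bash
cat s.py > s2.py; cat >> s2.py <<'E'
c=cam('side')
for L in(.160,.173):
  for x in(-50,50): 
    q=p+A@np.array([0,x/1e3,L]); print(L,x,np.round(proj(c,q),1),'z',q[2].round(4))
v=c['pixels'][190:260,265:365]; cv2.imwrite('pics/b.png',cv2.cvtColor(cv2.resize(v,None,fx=8,fy=8,interpolation=cv2.INTER_CUBIC),cv2.COLOR_RGB2BGR))
E
python3 s2.py
```

```text
t 3.93 box [ 2.3 40.2] z 278.9 tool x in box [-0.001  1.   ] zax [-0.001  0.    -1.   ] F box [-0.24 -0.17] 0.31 w 0.9987670465781483 q [-0.14  0.1   2.05  0.    1.    0.24]
0.16 -50 [296.  236.1] z 0.119
0.16 50 [338.1 238. ] z 0.1188
0.173 -50 [296.1 240.7] z 0.106
0.173 50 [337.9 242.6] z 0.1058
```

View pics/b.png

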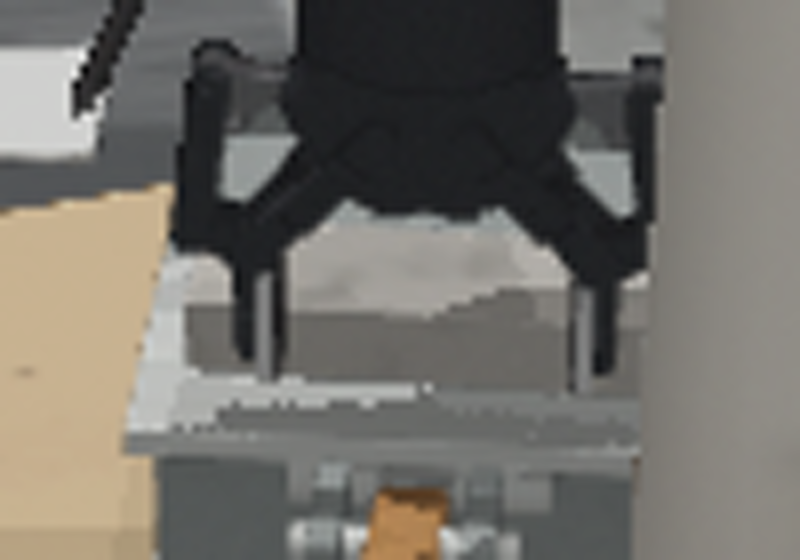

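The fingertips show at crop rows 380 and 390, so they stand about 116 mm high. I go down 6 mm more and then push along the box's +y.

Call:
drive_tool --increments '[{"delta_pos":[0,0,3],"turn":0,"jaw":1},{"delta_pos":[0,0,3],"turn":0,"jaw":1},{"delta_pos":[2,0,0],"turn":0,"jaw":1},{"delta_pos":[3,0,0],"turn":0,"jaw":1},{"delta_pos":[4,0,0],"turn":0,"jaw":1},{"delta_pos":[4,0,0],"turn":0,"jaw":1},{"delta_pos":[4,0,0],"turn":0,"jaw":1}]'

```text
time: 4.57
tool_pos: [0.5302, -0.035, 0.2738]
tcp_rot: [2.606, 1.753, -0.001]
wrist_force: [-1.3, -1.8, 0.8]
width: 1.002
grip_force: 1.2
```

Call:
drive_tool --increments '[{"delta_pos":[5,0,0],"turn":0,"jaw":1},{"delta_pos":[5,0,0],"turn":0,"jaw":1},{"delta_pos":[5,0,0],"turn":0,"jaw":1},{"delta_pos":[5,0,0],"turn":0,"jaw":1},{"delta_pos":[5,0,0],"turn":0,"jaw":1},{"delta_pos":[5,0,0],"turn":0,"jaw":1},{"delta_pos":[5,0,0],"turn":0,"jaw":1}]'

```text
time: 5.15
tool_pos: [0.5435, -0.0025, 0.2738]
tcp_rot: [2.607, 1.753, -0.0]
wrist_force: [-0.8, -3.6, 1.4]
width: 1.002
grip_force: 1.9
```

```bash
sed -i 's/b.png/c.png/' s2.py; python3 s2.py
```

```text
t 5.15 box [ 2.6 92.8] z 273.8 tool x in box [-0.001  1.   ] zax [ 0. -0. -1.] F box [ 0.6  -3.62] 1.39 w 1.0017008649841053 q [-0.05  0.14  2.01 -0.    0.99  0.34]
0.16 -50 [298.4 226.3] z 0.1138
0.16 50 [339. 228.] z 0.1139
0.173 -50 [298.5 230.8] z 0.1008
0.173 50 [338.9 232.5] z 0.1009
```

View pics/c.png

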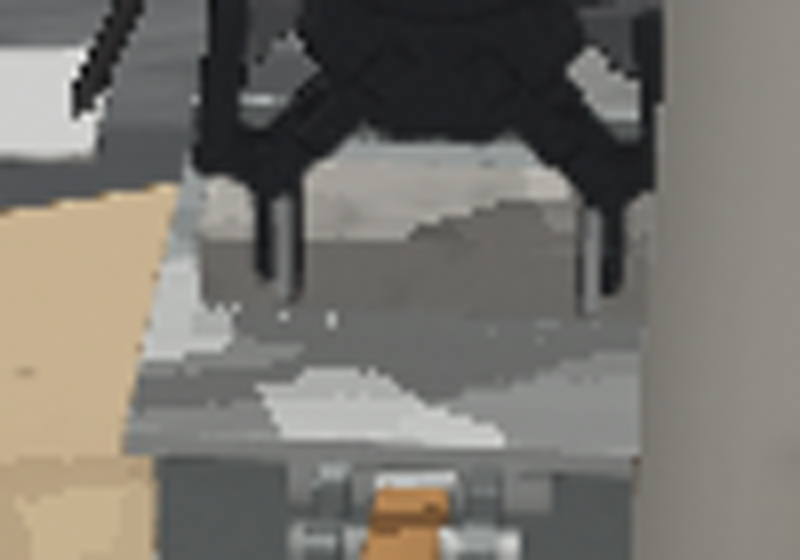

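The stone is sliding straight, square against both fingers (tips at crop (285,300) and (595,310)). I push 42 mm more, then back off.

Call:
drive_tool --increments '[{"delta_pos":[6,0,0],"turn":0,"jaw":1},{"delta_pos":[6,0,0],"turn":0,"jaw":1},{"delta_pos":[6,0,0],"turn":0,"jaw":1},{"delta_pos":[6,0,0],"turn":0,"jaw":1},{"delta_pos":[6,0,0],"turn":0,"jaw":1},{"delta_pos":[6,0,0],"turn":0,"jaw":1},{"delta_pos":[4,0,0],"turn":0,"jaw":1},{"delta_pos":[2,0,0],"turn":0,"jaw":1}]'

```text
time: 5.87
tool_pos: [0.5594, 0.0367, 0.2736]
tcp_rot: [-2.607, -1.753, -0.0]
wrist_force: [0.5, -1.9, -1.3]
width: 1.003
grip_force: 0.7
```

```bash
python3 s.py
```

```text
t 5.87 box [  2.5 135.1] z 273.6 tool x in box [-0.001  1.   ] zax [-0.  0. -1.] F box [ 1.2  -1.56] -1.28 w 1.002751558023191 q [0.02 0.17 1.98 0.   1.   0.41]
```

Call:
drive_tool --increments '[{"delta_pos":[-8,0,0],"turn":0,"jaw":1},{"delta_pos":[-12,0,0],"turn":0,"jaw":1},{"delta_pos":[0,0,-25],"turn":0,"jaw":1},{"delta_pos":[0,0,-40],"turn":0,"jaw":1},{"delta_pos":[0,0,-40],"turn":0,"jaw":0.5},{"delta_pos":[-35,0,-20],"turn":0,"jaw":-1},{"delta_pos":[-40,0,0],"turn":0,"jaw":-1},{"delta_pos":[-40,0,0],"turn":0,"jaw":-1}]'

```text
time: 6.53
tool_pos: [0.5079, -0.0906, 0.402]
tcp_rot: [2.602, 1.752, 0.007]
wrist_force: [0.4, -0.4, -0.3]
width: 0.452
grip_force: 0.0
```

Call:
drive_tool --increments '[{"delta_pos":[-40,0,0],"turn":0,"jaw":-1},{"delta_pos":[-40,0,0],"turn":0,"jaw":-1},{"delta_pos":[-40,0,0],"turn":0,"jaw":-1},{"delta_pos":[-40,0,0],"turn":0,"jaw":-1},{"delta_pos":[-18,-2,0],"turn":0,"jaw":-1},{"delta_pos":[0,0,0],"turn":0,"jaw":-1},{"delta_pos":[0,0,0],"turn":0,"jaw":-1}]'

```text
time: 7.12
tool_pos: [0.4379, -0.2544, 0.3988]
tcp_rot: [2.61, 1.748, 0.001]
wrist_force: [-1.3, 0.3, 0.5]
width: 0.001
grip_force: 0.0
```

```bash
python3 s.py; python3 - <<'E'
from h import *
p=cam('top')['pixels'][170:350,205:445]
q=cam('side')['pixels'][190:350,250:390]
a=cv2.resize(p,None,fx=1.9,fy=1.9,interpolation=cv2.INTER_CUBIC);b=cv2.resize(q,(300,342),interpolation=cv2.INTER_CUBIC)
cv2.imwrite('pics/d.png',cv2.cvtColor(np.hstack([a,b]),cv2.COLOR_RGB2BGR))
E
```

```text
t 7.12 box [ 1.000e-01 -1.804e+02] z 398.8 tool x in box [0.003 1.   ] zax [ 0.001  0.    -1.   ] F box [-1.36 -0.22] 0.49 w 0.0008811758324595766 q [-0.58 -0.05  1.96  0.    1.23 -0.18]
```

View pics/d.png

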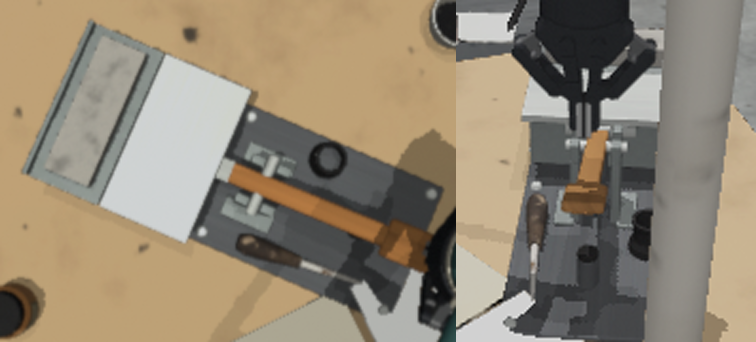

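The stone now lies on the shelf against neither lip nor flap (crop centre about (96,111)), the flap is clear, and the closed fingers stand above the paddle.

Call:
drive_tool --increments '[{"delta_pos":[0,0,25],"turn":0,"jaw":-1},{"delta_pos":[0,0,25],"turn":0,"jaw":-1},{"delta_pos":[0,0,12],"turn":0,"jaw":-1},{"delta_pos":[0,0,5],"turn":0,"jaw":-1},{"delta_pos":[0,0,5],"turn":0,"jaw":-1},{"delta_pos":[0,0,5],"turn":0,"jaw":-1},{"delta_pos":[0,0,0],"turn":0,"jaw":-1}]'

```text
time: 7.8
tool_pos: [0.4396, -0.2531, 0.3223]
tcp_rot: [2.606, 1.753, 0.0]
wrist_force: [-0.8, 1.4, 3.8]
width: 0.003
grip_force: 1.8
```

```bash
python3 s.py; python3 - <<'E'
from h import *
import json
d=json.load(open('box.json')); R=np.array(d['R']); t=np.array(d['t']); c=cam('top')
P=[R.T@(onz(c,205+(u+.5)/1.9-.5,170+(v+.5)/1.9-.5,.124)[:2]-t)*1e3 for u,v in((98,36),(147,57),(92,185),(47,164))]
print(np.round(P,1),np.mean(P,0))
E
```

```text
t 7.8 box [   1.2 -178.5] z 322.3 tool x in box [-0.001  1.   ] zax [ 0.001 -0.001 -1.   ] F box [-1.3  1. ] 3.77 w 0.003279431096000448 q [-0.57  0.01  2.05 -0.    1.08 -0.18]
[[ 72.9 197.3]
 [ 72.9 142. ]
 [-70.3 140.7]
 [-68.9 191.6]] [  1.6465115  167.90105728]
```

The stone's centre is at box (2, 168) mm, within limits, and the fingers have met the paddle (3.8 N). Pressing down.

Call:
drive_tool --increments '[{"delta_pos":[0,0,6],"turn":0,"jaw":-1},{"delta_pos":[0,0,6],"turn":0,"jaw":-1},{"delta_pos":[0,0,6],"turn":0,"jaw":-1},{"delta_pos":[0,0,6],"turn":0,"jaw":-1},{"delta_pos":[0,0,6],"turn":0,"jaw":-1},{"delta_pos":[0,0,6],"turn":0,"jaw":-1},{"delta_pos":[0,0,6],"turn":0,"jaw":-1},{"delta_pos":[0,0,6],"turn":0,"jaw":-1}]'

```text
time: 8.52
tool_pos: [0.4404, -0.2552, 0.2767]
tcp_rot: [2.6, 1.749, 0.0]
wrist_force: [-4.4, -5.4, 8.5]
width: -0.0
grip_force: 4.5
```

Call:
drive_tool --increments '[{"delta_pos":[0,0,6],"turn":0,"jaw":-1},{"delta_pos":[0,0,6],"turn":0,"jaw":-1},{"delta_pos":[0,0,6],"turn":0,"jaw":-1},{"delta_pos":[0,0,6],"turn":0,"jaw":-1},{"delta_pos":[0,0,5],"turn":0,"jaw":-1},{"delta_pos":[0,0,4],"turn":0,"jaw":-1},{"delta_pos":[0,0,0],"turn":0,"jaw":-1}]'

```text
time: 9.1
tool_pos: [0.4403, -0.2538, 0.2423]
tcp_rot: [2.605, 1.75, 0.003]
wrist_force: [-1.0, 0.3, 5.8]
width: -0.001
grip_force: 2.7
```

```bash
python3 s.py
```

```text
t 9.1 box [   2.  -178.9] z 242.3 tool x in box [-0.  1.] zax [ 0.003 -0.002 -1.   ] F box [-1.04 -0.07] 5.83 w -0.0005314135624461776 q [-0.57  0.11  2.11  0.    0.92 -0.18]
```

Expected stop is at a TCP height of about 230 mm (plus tilt effects). I approach it in small rows.

Call:
drive_tool --increments '[{"delta_pos":[0,0,3],"turn":0,"jaw":-1},{"delta_pos":[0,0,3],"turn":0,"jaw":-1},{"delta_pos":[0,0,2],"turn":0,"jaw":-1},{"delta_pos":[0,0,0],"turn":0,"jaw":-1}]'

```text
time: 9.43
tool_pos: [0.4405, -0.2533, 0.2347]
tcp_rot: [2.606, 1.75, 0.005]
wrist_force: [-0.2, 2.8, 7.1]
width: -0.002
grip_force: 3.1
```

Call:
drive_tool --increments '[{"delta_pos":[0,0,2],"turn":0,"jaw":-1},{"delta_pos":[0,0,1],"turn":0,"jaw":-1},{"delta_pos":[0,0,0],"turn":0,"jaw":-1},{"delta_pos":[0,0,0],"turn":0,"jaw":-1}]'

```text
time: 9.77
tool_pos: [0.4408, -0.2534, 0.2332]
tcp_rot: [2.605, 1.75, 0.005]
wrist_force: [-2.7, 5.1, 16.5]
width: -0.003
grip_force: 7.1
```

The force has jumped to 16.5 N, with the tool moving only half the commanded shift, so the lever is on its stop. I check it with a picture.

Call:
drive_tool --increments '[{"delta_pos":[0,0,0],"turn":0,"jaw":-1},{"delta_pos":[0,0,0],"turn":0,"jaw":-1},{"delta_pos":[0,0,0],"turn":0,"jaw":-1},{"delta_pos":[0,0,0],"turn":0,"jaw":-1}]'

```text
time: 10.1
tool_pos: [0.4408, -0.2534, 0.2332]
tcp_rot: [2.605, 1.75, 0.005]
wrist_force: [-2.2, 5.8, 16.1]
width: -0.001
grip_force: 7.0
```

```bash
python3 s.py; python3 - <<'E'
from h import *
p=cam('top')['pixels'][170:350,205:445]
q=cam('side')['pixels'][190:350,250:390]
a=cv2.resize(p,None,fx=1.9,fy=1.9,interpolation=cv2.INTER_CUBIC);b=cv2.resize(q,(300,342),interpolation=cv2.INTER_CUBIC)
cv2.imwrite('pics/e.png',cv2.cvtColor(np.hstack([a,b]),cv2.COLOR_RGB2BGR))
E
```

```text
t 10.1 box [   2.4 -178.3] z 233.2 tool x in box [-0.  1.] zax [ 0.004 -0.001 -1.   ] F box [-4.25  4.53] 16.14 w -0.0012035046648706785 q [-0.57  0.13  2.11  0.    0.9  -0.18]
```

View pics/e.png

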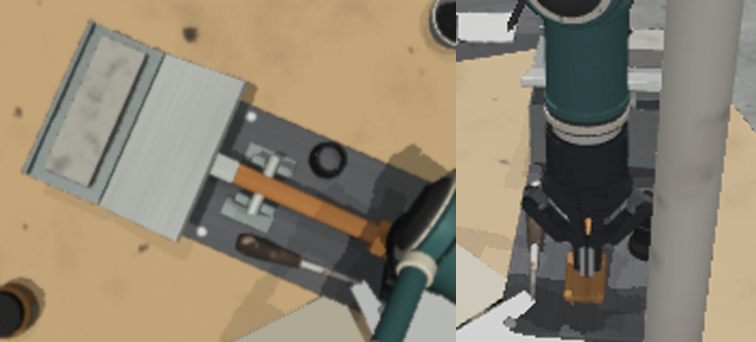

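The picture shows the flap raised (its free edge has moved to crop (245,85)–(180,240)), the lever down on its stop with its pin in the slots, the stone unmoved on the shelf at (96,111), and the loupe and burnisher in place.

```bash
python3 -c "
from workcell import bot
print(bot.finish_job())"
```

```text
the job is handed in; nothing more can be done
None
```

I handed the job in with the whetstone on the fixed shelf and the lever held on its stop under about 16 N, keeping the flap up; the judge's result was not shown to me.

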